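# Click a seed tray onto the stud rack foot

## Robot

A 6-joint arm with a two-finger parallel gripper is mounted at the origin on the work surface. World frame = base frame: x ahead of the robot, y to its left, z up, the work surface at z = 0. Lengths are in mm, angles in rad, forces in N, time in s.
With the tool pointing down it reaches from about 350 to 875 mm from the base axis. Payload 4.2 kg.
Tool frame: the origin (TCP) lies midway between the tips of the shut fingers; the grasp point (between the pads) lies 19 mm behind it; z points along the fingers, y is the line along which they close (so a half turn about z gives the same grasp; the last joint's range is limited). The gripper opens to 85 mm and grips with 20 to 120 N. Pads are 22 mm wide; open, the fingers measure 114 mm over their backs; the gripper's body (76 mm by 85 mm) begins 54 mm behind the grasp point. The pads swing forward as they close: fully open they stand 13 mm farther back than shut.
Start: joints at [1.519, 0.385, 0.008, 0, -1.194, -0.259], TCP at [191.105, 595.045, 231.312] pointing down, gripper open.
Joint ranges: [-3.14, 3.14], [-1.21, 2.06], [-1.07, 1.41], [-3.16, 2.05], [-2.99, -0.16], [-3.1, 3.1]. Speed limits (rad/s): [2.79, 2.79, 3.14, 3.14, 3.14, 3.14].

## Interface

Orientations are given as a unit quaternion [x, y, z, w].
In Python, from bench import arm, eyes, nets gives the robot as it stands.
- The arm moves only by the tool apply_moves, never from a script. Its arguments are lists of equal length, an entry for each row: "delta_rot": the turn, a rotation vector about the tool's x, y, z as a fraction of full scale, a list of three; "xyz": the shift along the tool's x, y, z as a fraction of full scale, a list of three; "hand": the gripper command: -1 is fully open, 1 is shut, values between are in proportion. In form: {"delta_rot": [[ax, ay, az], ...], "xyz": [[dx, dy, dz], ...], "hand": [hand, ...]}. A call has 1 to 20 rows; each row shifts and turns the commanded pose from where the row before left it, along the tool's axes as they then stand; what a row does not reach is not made up. Full scale, the value 1, is 0.025 m for a shift and 6 degrees for a turn. A row lasts 1/12 s, in which the tool goes at most 41.7 mm and 7.16 degrees, less where a joint would pass 70% of its speed; a pose out of reach is approached as far as the arm can. A call with a number of a shift or a turn outside -1 to 1 is refused whole. A call with a gripper value outside its range is refused whole. The fingers move at their own pace and stop on an object; the grip force is fixed at half the most. Time passes only in rows, so rows that do not move let the fingers close. It gives the time, the measured TCP pose, the force, the opening and the grip force at its end, in the units of the state.
- arm.read_state(): the state, without advancing time (a new reading comes with each control period).
- eyes.get_image(name): name is "scene" or "top" or "wrist"; returns a dict with "frame" (420x560x3 uint8, red, green, blue), "range_z" (420x560 float32, mm along the optical axis (not along the pixel's ray), 0 where there is no reading), "camera_matrix" (3x3 intrinsics, pixels), "dist" ([k1, k2, p1, p2, k3] as OpenCV has them; the pictures are not rectified), "R" (3x3) and "t" (3): a world point X has camera coordinates R X + t; the wrist camera has in their place "hand_eye" (4x4, takes a point from camera to tool coordinates, whose origin is the TCP and whose axes are the flange's). Camera axes: x right, y down, z forward; pixel columns grow to the right and rows downward; lengths in mm; the calibration is good to about 2 mm. A picture is of the moment at which its call begins: read the wrist's pose just before it.
- arm.job_done(): hands the job in; it is judged then, once.
Trained networks look in a picture, given as the dict that the camera call returned (one of the last four; its "shot" number tells which), for a name from the list of things; names that differ only in an ending like _2 or _b are one class to them, and where a whole thing is asked for, a point or a joint stands for the part that bears it (a point fixed in the world has none). Each returns a list of dicts, best first, with "score" (0 to 1); they miss things now and then, are a little off and sometimes report something else, mostly with a low value. They report only what shows in the picture. A call takes as long as a camera call. They do not tell look-alikes from the thing itself.
- nets.look_for(name, picture): "bbox" ([left, top, right, bottom] in pixels, round what is visible of it).
- nets.masks_of(name, picture): "region" (420x560 bool, what is visible of it) and "bbox" ([left, top, right, bottom] in pixels, round what is visible of it).
The state is a dict: "clock": time; "joints": joint angles; "joint_vel": joint speeds; "joint_efforts": joint torques, N m; "position": TCP position; "ee_rot": TCP orientation; "contact_force": force on the tool from outside, world axes, zero at the start; "wrist_torque": the same for the moment, N m; "gripper_width": finger opening in mm; "grasp_force": force on a finger pad.
Only numpy, scipy, OpenCV 4.12 (cv2) and the standard library are available. Lean on these libraries where they do the work, as an engineer would, in place of code of your own. Each camera call takes 0.05 s, during which the arm holds its last target. There are 200 camera calls.

## Task

Take the longer of the two loose white seed trays and set it, the right way up, on the bare black rack foot, with the foot's six studs in the six sockets of its underside. The stud bed may be set a little off the middle of its foot. Press the tray down firmly, but without dropping or hammering it, until the sprung studs click and it sits fully home, flat on the foot. Let go, and leave everything else on the bench where it is.

Things in the scene. Friction and masses are not known exactly. Their poses are not given: they have to be found in the camera images.
- tray_center (a point): The longer loose tray: rigid white plastic block, 84 mm (its x) by 52 mm (its y) by 40 mm high, about 90 g, upright on the bench. This point is its centre, 20 mm above its underside. Grip it across its 52 mm at mid-length, fingertips at least 3 mm above its underside, as the foot's plate is wider than the tray. It fits the foot either way round (half a turn about z).
- tray_bridge (a point): Middle of the long tray's top, 40 mm above its underside: a solid flat bridge, 30 mm along x and 52 mm along y, flush with the rims, between two open seed wells (24 mm along x, 46 mm along y, 21 mm deep, walls 3 mm). The place to press.
- tray_under (a point): Middle of the long tray's underside. Around it, hidden below, 3 by 2 oblong sockets, 17.5 mm along x, 19 mm along y, 15 mm deep, 26 mm apart along x and 25 mm apart along y.
- foot_top (a point): The bare rack foot, fixed: black plate 112 mm (its x) by 80 mm (its y) by 12 mm thick, carrying a bed of 3 by 2 round white studs, 16 mm diameter, 14 mm high, 26 mm apart along x and 25 mm along y. This point is the centre of the plate's upper face, 12 mm above the bench; z is up. The bed is stiffly set anywhere from 4 mm short of to 4 mm beyond this point along x; in y it is centred.
- foot_studs (a point): A point 14 mm above the plate's centre, level with the stud tops; it does not follow the bed's setting, which is not reported: find it by touch or by eye. Studs have 0.75 mm play each way along x and 1.5 mm along y in the sockets, and sharp rims: set off by more, the tray stays on top, 14 mm above the plate. The bed does not yield to light pushes: fit the tray to it.
- foot_catch (a point): A point on the plate's centre, 8 mm up. The corner studs have sprung steel balls towards the x ends. A tray whose sockets have just found the studs rests on the balls, 9 to 11 mm above the plate; about 10 to 15 N down on its middle pushes it past them to lie on the plate, and they then hold it. Pressing with over 50 N is forcing it. Home, its x axis lies along the foot's x.
- rack_full_top (a point): Bystander: the other rack foot, fixed, same plate, with a tray like the long one, filled with seed, already home on it; this point is the centre of its plate's upper face. The two feet may stand in either place.
- short_tray_center (a point): Bystander: the shorter loose tray, 58 by 52 by 40 mm, same look, with 2 by 2 sockets; this point is its centre, 20 mm above its underside. The two loose trays may stand in either place.
- dish0: Bystander: open clear dish with seed, diameter 90 mm, 15 mm high, loose; origin under its centre.
- dish1: Bystander: another such dish.
- dish2: Bystander: another such dish.
- jar: Bystander: amber jar with black cap, diameter 60 mm, 85 mm high, loose; origin under its centre.
- forceps: Bystander: steel forceps 130 mm long, lying along its x, 6 mm high, loose; origin under its middle.
Things that resemble listed ones, but are neither listed nor needed, are in the scene too. Leave any brown look-alike of the part that bears tray_center alone.

How it is judged:
By the outcome, as a careful person would: the job done as asked, in the order asked, and still so for the second after the job is handed in, with the robot touching nothing.
It also fails if it takes over 72 s, if anything falls off the work surface, if the arm or the gripper's body presses on something with over 40 N, if the wrist force passes 120 N, or if a joint passes its speed limit or range.

## Working session

There is one attempt and no reset: what is moved stays moved. The work goes in short steps, Python scripts to look and compute and a tool call to move; the robot and the scene stay as the last step left them, time stands still between calls to the robot, and variables do not carry over. Pictures are saved under pics/ and viewed, at most 10 in all, crops included, and the job is handed in when it is done.

Besides the shell and the picture viewer there is one more tool, called as a command line: name --argument value ..., lists and objects as JSON in quotes. apply_moves: Moves the arm, as the interface text tells. Its arguments: {"type":"object","properties":{"delta_rot":{"type":"array"},"xyz":{"type":"array"},"hand":{"type":"array"}},"required":["delta_rot","xyz","hand"]}

```bash
mkdir -p pics
cat > h.py <<'E'
import numpy as np, cv2
from bench import arm, eyes, nets
from scipy.spatial.transform import Rotation as Ro
def cloud(p):
    """world xyz for every pixel (fixed cams) ; NaN where no reading"""
    K,d=np.array(p["camera_matrix"]),np.array(p["dist"],float)
    h,w=p["range_z"].shape
    u,v=np.meshgrid(np.arange(w),np.arange(h))
    n=cv2.undistortPoints(np.stack([u,v],-1).reshape(-1,1,2).astype(float),K,d).reshape(h,w,2)
    z=p["range_z"].astype(float); z=np.where(z>0,z,np.nan)
    X=np.stack([n[...,0]*z,n[...,1]*z,z],-1)
    if "R" in p: return (X-np.array(p["t"]))@np.array(p["R"])
    s=p["state"]; H=np.array(p["hand_eye"])
    X=X@H[:3,:3].T+H[:3,3]
    return X@Ro.from_quat(s["ee_rot"]).as_matrix().T+np.array(s["position"])
def shot(n):
    s=arm.read_state(); p=eyes.get_image(n)
    q=dict(p); q["state"]=s
    return p,cloud(q)
def save(p,f): cv2.imwrite("pics/"+f,p["frame"][...,::-1])
E
python3 - <<'E'
from h import *
s=arm.read_state(); print(s)
for n in("top","scene"):
    p,C=shot(n); save(p,n+"0.png")
    if n=="scene": continue
    for k in ("tray_center","short_tray_center","foot_top","rack_full_top","dish0","jar","forceps"):
        for r in nets.masks_of(k,p)[:4]:
            m=r["region"]; c=C[m]; c=c[~np.isnan(c[:,2])]
            if len(c)<20: continue
            print(k,round(r["score"],2),r["bbox"],np.median(c,0).round(),np.percentile(c[:,2],95).round())
E
```

```text
{'clock': 0.0, 'joints': array([ 1.51858242e+00,  3.85564798e-01,  6.58896710e-03, -5.24975065e-04,
       -1.19399891e+00, -2.58587998e-01]), 'joint_vel': array([ 0.00257536,  0.00299553, -0.0001554 ,  0.00044216, -0.0026732 ,
       -0.00149509]), 'joint_efforts': array([ 6.23676692e-05, -3.92287803e+01,  1.88400578e+01,  4.18629840e+00,
       -4.62357522e-03,  3.65066057e-06]), 'position': array([190.94116859, 594.48519151, 230.19833699]), 'ee_rot': array([ 9.87933943e-01, -1.54871814e-01, -1.30477974e-04,  1.10854061e-03]), 'contact_force': array([ 0.97422159,  0.08289069, -0.91581987]), 'wrist_torque': array([ 0.00811636,  0.01861193, -0.02618834]), 'grasp_force': 0.0, 'gripper_width': 85.12811765158487}
tray_center 0.9 [397.8, 218.1, 442.7, 253.2] [ 510. -386.   31.] 43.0
tray_center 0.87 [372.8, 173.6, 393.5, 215.5] [ 617. -302.   31.] 43.0
tray_center 0.72 [299.7, 294.6, 329.2, 341.0] [ 334. -127.   34.] 43.0
short_tray_center 0.6 [306.3, 250.0, 333.0, 278.7] [ 449. -150.   39.] 43.0
foot_top 0.82 [115.0, 246.9, 150.6, 297.5] [441. 293.  13.] 27.0
rack_full_top 0.96 [185.0, 154.5, 225.9, 203.9] [656. 119.  42.] 54.0
dish0 0.94 [273.1, 178.8, 313.0, 211.6] [624. -91.   6.] 17.0
dish0 0.87 [236.3, 119.2, 267.5, 153.9] [773.  11.   6.] 16.0
dish0 0.74 [208.5, 259.7, 249.5, 300.2] [419.  71.   6.] 16.0
dish0 0.35 [187.1, 151.3, 228.4, 203.5] [657. 118.  42.] 54.0
jar 0.78 [332.3, 113.2, 358.3, 145.6] [ 761. -210.   84.] 88.0
forceps 0.83 [372.9, 275.1, 422.0, 298.9] [ 393. -340.    7.] 10.0
forceps 0.56 [117.7, 249.0, 155.5, 296.7] [442. 293.  13.] 27.0
```

View pics/top0.png

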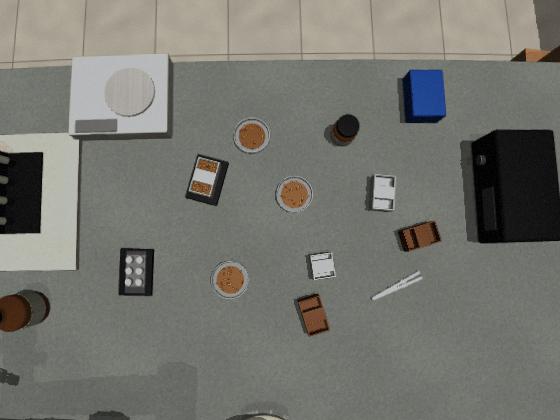

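View pics/scene0.png

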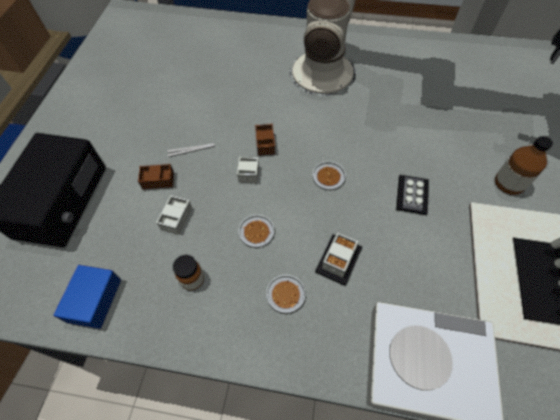

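The top view shows the long white tray at about (383,193), the short white one at (321,265) and two brown look-alikes at (420,236) and (313,315). The bare foot with six studs is at (136,272) and the full rack at (207,180). The scene view agrees.

```bash
cat >> h.py <<'E'
def rect(C,m,z0,z1):
    """top-view min-area rectangle of points in height band: centre, sizes, long-axis angle deg"""
    c=C[m&(C[...,2]>z0)&(C[...,2]<z1)]
    (cx,cy),(w,h),a=cv2.minAreaRect(c[:,:2].astype(np.float32))
    if w<h: w,h,a=h,w,a+90
    return np.round([cx,cy,w,h,(a+90)%180-90],1),len(c),round(float(np.median(c[:,2])),1)
def plan(x,y,z,yaw=None):
    """shift in tool axes (mm) and turn about tool z (deg) to target; yaw=world angle of tool y mod 180"""
    s=arm.read_state(); R=Ro.from_quat(s["ee_rot"]).as_matrix()
    d=R.T@(np.array([x,y,z])-s["position"])
    cur=np.degrees(np.arctan2(R[1,1],R[0,1]))
    print("pos",s["position"].round(1),"tool shift",d.round(1),"y-yaw",cur.round(2),"q6",s["joints"][5].round(2),"tilt deg",np.degrees(R[:2,2]).round(2))
    if yaw is not None: print("turn about world z",((yaw-cur+90)%180-90).round(2),"(tool z = minus)")
E
python3 - <<'E'
from h import *
p,C=shot("top")
def box(b,z0,z1):
    m=np.zeros(C.shape[:2],bool); m[b[1]:b[3],b[0]:b[2]]=1
    print(b,rect(C,m,z0,z1))
box((368,168,400,218),32,50)
box((300,246,338,283),32,50)
box((112,242,160,302),6,18)
box((112,242,160,302),21,32)
box((180,148,232,208),6,18)
plan(441,293,330)
p,_=shot("wrist"); print(np.array(p["hand_eye"]).round(3),p["camera_matrix"])
E
```

```text
(368, 168, 400, 218) (array([ 618.7, -304. ,   85.1,   52. ,   -6.4]), 441, 41.0)
(300, 246, 338, 283) (array([ 447.2, -150.4,   58.4,   52.7,    6.7]), 398, 41.2)
(112, 242, 160, 302) (array([439.9, 295.5, 122.5,  81.9,  -2.6]), 1285, 12.9)
(112, 242, 160, 302) (array([446.4, 295.7,  71. ,  40. ,  -2.7]), 248, 26.4)
(180, 148, 232, 208) (array([675. , 132.4, 129.8, 105.9, -16. ]), 607, 13.1)
pos [191.1 595.  231.3] tool shift [330.3 211.1 -98.7] y-yaw -107.81 q6 -0.26 tilt deg [-0. -0.]
[[-0.00000e+00 -9.65000e-01 -2.63000e-01  6.65790e+01]
 [ 1.00000e+00  0.00000e+00 -1.00000e-03  1.81000e-01]
 [ 1.00000e-03 -2.63000e-01  9.65000e-01 -1.43069e+02]
 [ 0.00000e+00  0.00000e+00  0.00000e+00  1.00000e+00]] [[360.94096919   0.         282.92416667]
 [  0.         360.94096919 213.35952158]
 [  0.           0.           1.        ]]
```

apply_moves --delta_rot '[[0, 0, 0], [0, 0, 0], [0, 0, 0], [0, 0, 0], [0, 0, 0], [0, 0, 0], [0, 0, 0], [0, 0, 0], [0, 0, 0], [0, 0, 0], [0, 0, 0], [0, 0, 0], [0, 0, 0], [0, 0, 0], [0, 0, 0], [0, 0, 0], [0, 0, 0], [0, 0, -0.845], [0, 0, -0.845], [0, 0, -0.845]]' --xyz '[[0.42, 0.94, 0], [0.42, 0.94, 0], [0.42, 0.94, 0], [0.42, 0.94, 0], [0.42, 0.94, 0], [0.42, 0.94, 0], [0.42, 0.94, 0], [0.91, 0.21, 0.32], [0.91, 0.21, 0.32], [0.91, 0.21, 0.32], [0.91, 0.21, 0.32], [0.91, 0.21, 0.32], [0.91, 0.21, 0.32], [0.91, 0.21, 0.32], [0.91, 0.21, 0.32], [0.91, 0.21, 0.32], [0.91, 0.21, 0.32], [0, 0, 0], [0, 0, 0], [0, 0, 0]]' --hand '[-1, -1, -1, -1, -1, -1, -1, -1, -1, -1, -1, -1, -1, -1, -1, -1, -1, -1, -1, -1]'

```text
clock: 2.22
position: [411.8, 295.9, 151.1]
ee_rot: [1.0, -0.021, -0.0, 0.0]
contact_force: [-0.5, -0.4, 1.1]
gripper_width: 85.3
grasp_force: 0.0
```

Run:
```python
from h import *
plan(412,295,150,-92.6)
for i in range(2): p,C=shot("wrist")
save(p,"w_foot.png")
plan(412,295,150,-92.6)
np.savez("wf.npz",C=C,f=p["frame"])
ok=np.ones(C.shape[:2],bool)&(np.hypot(C[...,0]-442,C[...,1]-295)<80)
print(rect(C,ok,7,17),rect(C,ok,22,32))
m=(ok&(C[...,2]>22)&(C[...,2]<32)).astype(np.uint8)
n,l,st,ce=cv2.connectedComponentsWithStats(m)
for i in range(1,n):
    if st[i,4]>60:
        q=C[l==i]; (cx,cy),r=cv2.minEnclosingCircle(q[:,:2].astype(np.float32))
        print(st[i],ce[i].round(1),q.mean(0).round(2),round(cx,1),round(cy,1),round(r,1))
```

```text
pos [411.8 295.9 151.1] tool shift [0.2 0.9 1.1] y-yaw -92.42 q6 0.58 tilt deg [-0.01 -0.02]
turn about world z -0.18 (tool z = minus)
pos [411.5 296.3 151.4] tool shift [0.5 1.3 1.4] y-yaw -92.63 q6 0.58 tilt deg [0.01 0.01]
turn about world z 0.03 (tool z = minus)
(array([443.3, 297.2, 111.1,  80.2,  -2.2]), 12057, 12.7) (array([446.2, 296.9,  71.8,  40.6,  -2.2]), 2333, 26.4)
[252 110  22  26 421] [262.6 123.1] [473.33 308.47  26.27] 473.8 308.2 9.0
[287 110  22  26 423] [297.3 123.1] [472.35 283.45  26.21] 472.8 283.3 8.9
[253 149  22  22 377] [263.1 159.7] [447.01 309.48  26.43] 446.8 309.5 8.0
[287 149  21  22 374] [296.8 159.8] [446.03 284.59  26.45] 445.9 284.6 8.0
[254 183  21  24 374] [263.8 194.3] [420.87 310.37  26.27] 419.8 310.5 9.0
[286 183  22  24 364] [296.5 194.2] [419.99 285.56  26.3 ] 418.8 285.6 9.1
```

apply_moves --delta_rot '[[0, 0, 0], [0, 0, 0], [0, 0, 0], [0, 0, 0], [0, 0, 0], [0, 0, 0], [0, 0, 0], [0, 0, 0], [0, 0, 0], [0, 0, 0], [0, 0, 0], [0, 0, 0], [0, 0, 0], [0, 0, 0], [0, 0, 0], [0, 0, 0], [0, 0, 0], [0, 0, 0], [0, 0, 0], [0, 0, 0]]' --xyz '[[0.335, 0.98, -0.1], [0.335, 0.98, -0.1], [0.335, 0.98, -0.1], [0.335, 0.98, -0.1], [0.335, 0.98, -0.1], [0.335, 0.98, 0], [0.335, 0.98, 0], [0.335, 0.98, 0], [0.335, 0.98, 0], [0.335, 0.98, 0], [0.335, 0.98, 0], [0.335, 0.98, 0], [0.335, 0.98, 0], [0.335, 0.98, 0], [0.335, 0.98, 0], [0.335, 0.98, 0], [0.335, 0.98, 0], [0.335, 0.98, 0], [0.335, 0.98, 0], [0.335, 0.98, 0]]' --hand '[-1, -1, -1, -1, -1, -1, -1, -1, -1, -1, -1, -1, -1, -1, -1, -1, -1, -1, -1, -1]'

```text
clock: 3.98
position: [556.8, -201.8, 164.0]
ee_rot: [1.0, -0.024, 0.0, 0.0]
contact_force: [0.1, 0.7, -0.1]
gripper_width: 85.6
grasp_force: 0.0
```

apply_moves --delta_rot '[[0, 0, 0], [0, 0, 0], [0, 0, 0], [0, 0, 0], [0, 0, 0.63], [0, 0, 0], [0, 0, 0]]' --xyz '[[0.335, 0.98, 0], [0.335, 0.98, 0], [0.335, 0.98, 0], [0.335, 0.98, 0], [0, 0, 0], [0, 0, 0], [0, 0, 0]]' --hand '[-1, -1, -1, -1, -1, -1, -1]'

```text
clock: 4.57
position: [585.3, -300.0, 163.5]
ee_rot: [0.998, -0.056, -0.0, -0.0]
contact_force: [0.4, -0.2, 0.1]
gripper_width: 85.7
grasp_force: 0.0
```

Run:
```python
from h import *
for i in range(2): 
    p,C=shot("wrist")
    ok=np.ones(C.shape[:2],bool)&(np.hypot(C[...,0]-618,C[...,1]+304)<75)
    r=rect(C,ok,36,46); print(r)
    b=ok&(C[...,2]>36)&(C[...,2]<46)
save(p,"w_tray.png")
print("contact",arm.read_state()["contact_force"].round(2))
x,y,w,h,a=r[0]
plan(x,y,24,a+90)
```

```text
(array([ 618.9, -302.5,   84.1,   52.2,   -6.3]), 4122, 40.4)
(array([ 619. , -302.4,   83.9,   52.3,   -6.3]), 4139, 40.4)
contact [ 0.43  0.62 -0.39]
pos [ 585.4 -299.4  163.9] tool shift [ 33.7  -0.7 139.9] y-yaw -96.31 q6 1.69 tilt deg [-0.    0.01]
turn about world z 0.01 (tool z = minus)
```

View pics/w_tray.png

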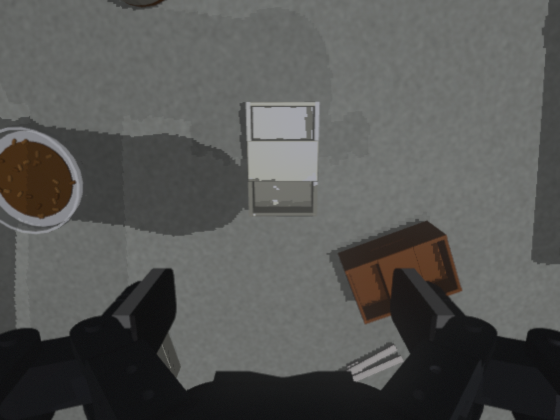

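The wrist view shows the long white tray upright at (247–319, 102–215). The brown look-alike, lower right at (338–460, 222–322), is clear of the fingers' path.

apply_moves --delta_rot '[[0, 0, 0], [0, 0, 0], [0, 0, 0], [0, 0, 0], [0, 0, 0], [0, 0, 0], [0, 0, 0], [0, 0, 0], [0, 0, 0], [0, 0, 0], [0, 0, 0], [0, 0, 0], [0, 0, 0], [0, 0, 0], [0, 0, 0], [0, 0, 0], [0, 0, 0], [0, 0, 0], [0, 0, 0]]' --xyz '[[0.225, -0.005, 0.7], [0.225, -0.005, 0.7], [0.225, -0.005, 0.7], [0.225, -0.005, 0.7], [0.225, -0.005, 0.7], [0.225, -0.005, 0.7], [0, 0, 0.53], [0, 0, 0.53], [0, 0, 0.53], [0, 0, 0.53], [0, 0, 0], [0, 0, 0], [0, 0, 0], [0, 0, 0], [0, 0, 0], [0, 0, 0], [0, 0, 0], [0, 0, 0], [0, 0, 0]]' --hand '[-1, -1, -1, -1, -1, -1, -1, -1, -1, -1, -1, -1, 0, 0.2, 0.4, 0.6, 0.8, 1, 1]'

```text
clock: 6.25
position: [620.0, -303.4, 7.2]
ee_rot: [0.998, -0.055, 0.001, 0.0]
contact_force: [0.8, 1.0, 5.0]
gripper_width: 50.9
grasp_force: 64.3
```

Run:
```python
from h import *
s=arm.read_state(); print({k:np.round(s[k],3) for k in("clock","position","contact_force","wrist_torque","gripper_width","grasp_force")})
p,C=shot("wrist"); save(p,"w_grip.png")
ok=np.ones(C.shape[:2],bool)&(np.hypot(C[...,0]-618,C[...,1]+304)<75)
print(rect(C,ok,34,48))
plan(619,-302.4,6,83.7)
```

```text
{'clock': np.float64(6.25), 'position': array([ 619.987, -303.371,    7.185]), 'contact_force': array([0.837, 0.998, 4.993]), 'wrist_torque': array([ 0.337,  0.039, -0.07 ]), 'gripper_width': np.float64(50.946), 'grasp_force': np.float64(64.327)}
(array([ 628. , -304.3,   78.5,   68.1,   82.9]), 18347, 40.4)
pos [ 620.  -303.4    7.2] tool shift [-1.1 -0.9  1.2] y-yaw -96.36 q6 1.68 tilt deg [ 0.13 -0.05]
turn about world z 0.06 (tool z = minus)
```

apply_moves --delta_rot '[[0, 0, 0], [0, 0, 0], [0, 0, 0], [0, 0, 0], [0, 0, 0], [0, 0, 0], [0, 0, 0], [0, 0, 0], [0, 0, 0], [0, 0, 0]]' --xyz '[[0, 0, -0.2], [0, 0, -0.4], [0, 0, -0.6], [0, 0, -0.6], [0, 0, -0.6], [0, 0, -0.6], [0, 0, -0.6], [0, 0, -0.4], [0, 0, 0], [0, 0, 0]]' --hand '[1, 1, 1, 1, 1, 1, 1, 1, 1, 1]'

```text
clock: 7.13
position: [619.0, -303.0, 106.1]
ee_rot: [0.998, -0.056, 0.0, -0.0]
contact_force: [1.2, -0.7, -1.0]
gripper_width: 51.2
grasp_force: 63.7
```

Run:
```python
from h import *
p,C=shot("wrist"); save(p,"w_lift.png")
s=arm.read_state(); print({k:np.round(s[k],3) for k in("clock","position","contact_force","wrist_torque","gripper_width","grasp_force")})
R=Ro.from_quat(s["ee_rot"]).as_matrix(); T=(C-s["position"])@R  # tool frame
np.savez("wl.npz",T=T,f=p["frame"])
for u0,v0 in ((282,250),(282,200),(282,150),(282,300),(230,250),(330,250)): print(u0,v0,T[v0,u0].round(1))
```

```text
{'clock': np.float64(7.183), 'position': array([ 618.454, -302.823,  105.05 ]), 'contact_force': array([-0.565,  0.864, -1.303]), 'wrist_torque': array([ 0.03 , -0.021, -0.003]), 'gripper_width': np.float64(51.313), 'grasp_force': np.float64(63.676)}
282 250 [ 16.7  -0.1 -12.8]
282 200 [ 41.7  -0.  -35.3]
282 150 [ 44.5  -0.5 103.9]
282 300 [  6.4  -0.1 -33.4]
230 250 [ 16.4 -20.4 -12.2]
330 250 [ 16.6  18.5 -12.5]
```

View pics/w_lift.png

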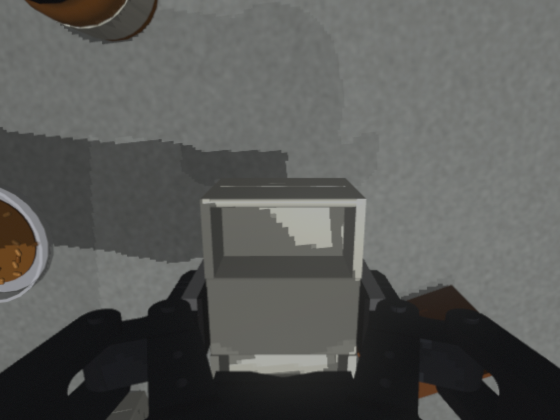

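The tray is held level between the fingers, with its front rim at row 200 and the bridge at rows 275–352. Next I measure its pose in the tool frame.

Run:
```python
import numpy as np
T=np.load("wl.npz")["T"]
m=(T[...,2]<-28)&(T[...,2]>-40)&(abs(T[...,1])<40)
v,u=np.nonzero(m&(np.arange(420)[:,None]>190)&(np.arange(420)[:,None]<370)&(abs(np.arange(560)-282)<85)[None])
P=T[v,u]; P=P[abs(P[:,1])<27.5]
b=P[(abs(P[:,1])<20)&(P[:,0]<14)&(P[:,0]>-13)]
A=np.c_[b[:,:2],np.ones(len(b))]; k=np.linalg.lstsq(A,b[:,2],rcond=None)[0]; print("bridge plane",k.round(4),len(b))
r=P[P[:,0]>37]; print("rim y",r[:,1].min(),r[:,1].max(),"z",np.median(r[:,2]))
# front edge and bridge edges per column
for lab,lo,hi in(("front",36,46),("bridge+",5,20),("bridge-",-20,-5)):
    E=[]
    for c in range(225,345,4):
        q=P[(u[(abs(T[v,u][:,1])<27.5)]==c)]
        q=q[(q[:,0]>lo)&(q[:,0]<hi)]
        if len(q)<2: continue
        i=q[:,0].argmin() if lab=="bridge-" else q[:,0].argmax(); E.append(q[i,:2])
    E=np.array(E)
    if len(E)>5: f=np.polyfit(E[:,1],E[:,0],1); print(lab,"x at y=0",f[1].round(2),"slope deg",np.degrees(np.arctan(f[0])).round(2), "std",np.std(E[:,0]-np.polyval(f,E[:,1])).round(2))
```

```text
bridge plane [ 1.00000e-04  1.50000e-03 -3.42926e+01] 8162
rim y -25.988635524923897 26.267405951913837 z -33.8147285785781
front x at y=0 42.1 slope deg -0.02 std 0.09
bridge+ x at y=0 15.35 slope deg 0.2 std 0.15
bridge- x at y=0 -13.95 slope deg 0.36 std 0.35
```

apply_moves --delta_rot '[[0, 0, -0.69], [0, 0, 0], [0, 0, 0], [0, 0, 0], [0, 0, 0], [0, 0, 0], [0, 0, 0], [0, 0, 0], [0, 0, 0], [0, 0, 0], [0, 0, 0], [0, 0, 0], [0, 0, 0], [0, 0, 0], [0, 0, 0], [0, 0, 0], [0, 0, 0], [0, 0, 0], [0, 0, 0], [0, 0, 0]]' --xyz '[[0, 0, 0], [-0.2, -0.4, 0], [-0.35, -0.7, 0], [-0.456, -0.95, 0], [-0.456, -0.95, 0], [-0.456, -0.95, 0], [-0.456, -0.95, 0], [-0.456, -0.95, 0], [-0.456, -0.95, 0], [-0.456, -0.95, 0], [-0.456, -0.95, 0], [-0.456, -0.95, 0], [-0.456, -0.95, 0], [-0.456, -0.95, 0], [-0.456, -0.95, 0], [-0.456, -0.95, 0], [-0.456, -0.95, 0], [-0.456, -0.95, 0], [-0.456, -0.95, 0], [-0.456, -0.95, 0]]' --hand '[1, 1, 1, 1, 1, 1, 1, 1, 1, 1, 1, 1, 1, 1, 1, 1, 1, 1, 1, 1]'

```text
clock: 8.85
position: [426.7, 136.7, 105.2]
ee_rot: [1.0, -0.02, -0.001, 0.0]
contact_force: [0.5, 0.5, -0.6]
gripper_width: 51.4
grasp_force: 63.7
```

Run:
```python
from h import *
plan(356.7,300.5,100,87.8)
```

```text
pos [426.7 136.7 105.2] tool shift [ -76.6 -160.9    5.2] y-yaw -92.33 q6 0.86 tilt deg [-0.08 -0.05]
turn about world z 0.13 (tool z = minus)
```

apply_moves --delta_rot '[[0, 0, 0], [0, 0, 0], [0, 0, 0], [0, 0, 0], [0, 0, 0], [0, 0, 0], [0, 0, 0], [0, 0, 0], [0, 0, 0], [0, 0, 0]]' --xyz '[[-0.45, -0.95, 0], [-0.45, -0.95, 0], [-0.45, -0.95, 0], [-0.45, -0.95, 0], [-0.45, -0.95, 0], [-0.45, -0.95, 0], [-0.27, -0.5, 0.1], [-0.1, -0.25, 0.1], [0, 0, 0], [0, 0, 0]]' --hand '[1, 1, 1, 1, 1, 1, 1, 1, 1, 1]'

```text
clock: 9.68
position: [357.5, 299.2, 100.2]
ee_rot: [1.0, -0.02, -0.001, 0.001]
contact_force: [0.2, -0.1, -0.7]
gripper_width: 51.2
grasp_force: 63.7
```

```bash
cat >> h.py <<'E'
def studs(cx,cy,n=4):
    S=[]; Q=[]
    for _ in range(n):
        s=arm.read_state(); p,C=shot("wrist"); Q.append(s["position"])
        R=Ro.from_quat(s["ee_rot"]).as_matrix()
        m=((np.hypot(C[...,0]-cx,C[...,1]-cy)<55)&(C[...,2]>22)&(C[...,2]<31)).astype(np.uint8)
        k,l,st,ce=cv2.connectedComponentsWithStats(m)
        g=[C[l==i] for i in range(1,k) if st[i,4]>60]
        M=np.array([q.mean(0) for q in g]); rr=rect(C,m>0,22,31)[0]
        T=(M-s["position"])@R  # tool frame: noise of pose reading drops out later
        S.append(np.r_[T.mean(0),len(g)])
        print(len(g),M.mean(0).round(2),"tool",T.mean(0).round(2),"rect",rr,"pos",s["position"].round(2))
    print("mean tool",np.mean(S,0).round(2),"mean pos",np.mean(Q,0).round(2)); return p,M
E
python3 - <<'E'
from h import *
p,M=studs(446.6,297); save(p,"w_foot2.png"); print(M.round(1))
plan(446.6,297,60,87.8)
E
```

```text
6 [446.19 296.78  26.34] tool [88.8  -1.24 73.73] rect [446.2 296.7  72.2  40.5  -2.6] pos [357.5  299.17 100.17]
6 [446.18 296.78  26.34] tool [88.45 -1.48 73.95] rect [446.1 296.7  72.4  40.6  -2.3] pos [357.82 298.94 100.37]
6 [446.22 296.76  26.35] tool [88.2  -1.51 74.16] rect [445.9 296.5  72.8  40.6  -2.6] pos [358.08 298.9  100.56]
6 [446.19 296.78  26.34] tool [87.97 -1.43 74.32] rect [446.1 296.6  72.6  40.6  -2.5] pos [358.26 298.98 100.7 ]
mean tool [88.36 -1.41 74.04  6.  ] mean pos [357.91 298.99 100.45]
[[472.7 308.1  26.3]
 [471.7 283.4  26.3]
 [446.8 309.   26.4]
 [446.  284.4  26.4]
 [419.6 285.4  26.3]
 [420.4 310.4  26.4]]
pos [358.4 299.1 100.8] tool shift [88.2 -1.5 40.8] y-yaw -92.33 q6 0.49 tilt deg [-0.01 -0.02]
turn about world z 0.13 (tool z = minus)
```

View pics/w_foot2.png

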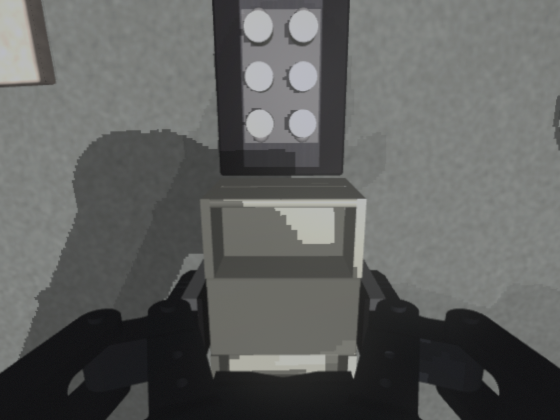

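Six studs are visible at (258–303, 25–124), square to the held tray. The bed centre is about (446.4, 296.9), 3 mm off the plate's middle.

apply_moves --delta_rot '[[0, 0, 0], [0, 0, 0], [0, 0, 0], [0, 0, 0], [0, 0, 0], [0, 0, 0], [0, 0, 0], [0, 0, 0], [0, 0, 0], [0, 0, 0], [0, 0, 0], [0, 0, 0], [0, 0, 0]]' --xyz '[[0.5, -0.012, 0], [0.7, -0.012, 0.2], [0.7, -0.012, 0.2], [0.7, -0.012, 0.2], [0.6, -0.012, 0.2], [0.31, 0, 0.2], [0, 0, 0.4], [0, 0, 0.4], [0, 0, 0.4], [0, 0, 0], [0, 0, 0], [0, 0, 0], [0, 0, 0]]' --hand '[1, 1, 1, 1, 1, 1, 1, 1, 1, 1, 1, 1, 1]'

```text
clock: 10.97
position: [445.9, 298.6, 46.4]
ee_rot: [1.0, -0.019, 0.0, -0.0]
contact_force: [0.4, -0.4, -0.7]
gripper_width: 51.6
grasp_force: 63.7
```

Run:
```python
from h import *
plan(446.2,297,31,87.65)
print(arm.read_state()["contact_force"],arm.read_state()["wrist_torque"])
for i in range(2): shot("wrist"); plan(446.2,297,31,87.65)
```

```text
pos [445.9 298.6  46.4] tool shift [ 0.4  1.6 15.4] y-yaw -92.19 q6 0.64 tilt deg [0.05 0.05]
turn about world z -0.16 (tool z = minus)
[ 0.39683032 -0.41009496 -0.71095006] [ 0.00027826 -0.00842001  0.0309831 ]
pos [445.9 298.6  46.4] tool shift [ 0.3  1.6 15.4] y-yaw -92.2 q6 0.64 tilt deg [0.05 0.05]
turn about world z -0.15 (tool z = minus)
pos [446.  298.6  46.4] tool shift [ 0.3  1.6 15.4] y-yaw -92.21 q6 0.64 tilt deg [0.05 0.06]
turn about world z -0.14 (tool z = minus)
```

apply_moves --delta_rot '[[0, 0, 0.02], [0, 0, 0], [0, 0, 0], [0, 0, 0], [0, 0, 0], [0, 0, 0], [0, 0, 0], [0, 0, 0], [0, 0, 0]]' --xyz '[[0.012, 0.064, 0], [0, 0, 0.12], [0, 0, 0.12], [0, 0, 0.12], [0, 0, 0.12], [0, 0, 0.06], [0, 0, 0.06], [0, 0, 0], [0, 0, 0]]' --hand '[1, 1, 1, 1, 1, 1, 1, 1, 1]'

```text
clock: 11.82
position: [446.2, 296.5, 30.7]
ee_rot: [1.0, -0.021, -0.0, 0.0]
contact_force: [0.2, -0.3, -0.7]
gripper_width: 51.1
grasp_force: 63.8
```

Run:
```python
from h import *
plan(446.2,297,29,87.65)
s=arm.read_state();print(s["contact_force"],s["wrist_torque"])
```

```text
pos [446.2 296.5  30.7] tool shift [ 0.  -0.5  1.7] y-yaw -92.36 q6 0.64 tilt deg [-0.   -0.01]
turn about world z 0.01 (tool z = minus)
[ 0.21192978 -0.32143316 -0.70277439] [-0.0143032 -0.1733879  0.0591203]
```

apply_moves --delta_rot '[[0, 0, 0], [0, 0, 0], [0, 0, 0], [0, 0, 0], [0, 0, 0]]' --xyz '[[0, -0.012, 0.04], [0, 0, 0.04], [0, 0, 0.04], [0, 0, 0], [0, 0, 0]]' --hand '[1, 1, 1, 1, 1]'

```text
clock: 12.23
position: [446.8, 297.4, 28.8]
ee_rot: [1.0, -0.02, 0.001, -0.001]
contact_force: [0.2, -1.0, 4.9]
gripper_width: 51.0
grasp_force: 64.5
```

Run:
```python
from h import *
plan(446.2,297,29,87.65)
s=arm.read_state();print(s["contact_force"],s["wrist_torque"])
```

```text
pos [446.8 297.4  28.8] tool shift [-0.6  0.4 -0.2] y-yaw -92.32 q6 0.64 tilt deg [0.09 0.07]
turn about world z -0.03 (tool z = minus)
[ 0.21693922 -1.03750269  4.85399288] [-0.16944112 -0.01261078  0.05214308]
```

apply_moves --delta_rot '[[0, 0, 0], [0, 0, 0], [0, 0, 0], [0, 0, 0]]' --xyz '[[0, 0, 0.04], [0, 0, 0.04], [0, 0, 0], [0, 0, 0]]' --hand '[1, 1, 1, 1]'

```text
clock: 12.57
position: [446.7, 297.6, 26.3]
ee_rot: [1.0, -0.02, 0.001, -0.001]
contact_force: [0.3, 0.7, 3.1]
gripper_width: 51.3
grasp_force: 64.0
```

Run:
```python
from h import *
plan(446.2,297,29,87.65)
p,C=shot("wrist"); s=arm.read_state();print(s["contact_force"],s["wrist_torque"])
R=Ro.from_quat(s["ee_rot"]).as_matrix(); T=(C-s["position"])@R
q=T[280:345,240:320].reshape(-1,3); b=q[abs(q[:,2]+34)<5]
k=np.linalg.lstsq(np.c_[b[:,:2],np.ones(len(b))],b[:,2],rcond=None)[0]; print("bridge in tool",k.round(4))
```

```text
pos [446.7 297.6  26.3] tool shift [-0.5  0.6 -2.7] y-yaw -92.35 q6 0.64 tilt deg [0.08 0.1 ]
turn about world z -0.0 (tool z = minus)
[ 1.17657088 -0.09602855  3.11512721] [ 0.34578017 -0.20526545  0.01520276]
bridge in tool [-1.00000e-03  1.00000e-04 -3.33944e+01]
```

apply_moves --delta_rot '[[0, 0, 0], [0, 0, 0], [0, 0, 0], [0, 0, 0], [0, 0, 0], [0, 0, 0]]' --xyz '[[0, 0, 0.04], [0, 0, 0.04], [0, 0, 0.04], [0, 0, 0.04], [0, 0, 0], [0, 0, 0]]' --hand '[1, 1, 1, 1, 1, 1]'

```text
clock: 13.12
position: [446.1, 296.5, 21.0]
ee_rot: [1.0, -0.021, -0.0, 0.0]
contact_force: [4.4, 0.2, -5.6]
gripper_width: 51.0
grasp_force: 63.3
```

```bash
cat > top.py <<'E'
from h import *
plan(446.2,297,29,87.65)
p,C=shot("wrist"); s=arm.read_state();print(s["contact_force"],s["wrist_torque"])
R=Ro.from_quat(s["ee_rot"]).as_matrix(); T=(C-s["position"])@R
q=T[280:345,240:320].reshape(-1,3); b=q[abs(q[:,2]+34)<9]
k=np.linalg.lstsq(np.c_[b[:,:2],np.ones(len(b))],b[:,2],rcond=None)[0]; print("bridge in tool",k.round(4),"underside above plate",s["position"][2]-k[2]-52)
E
python3 top.py
```

```text
pos [446.1 296.5  21. ] tool shift [ 0.1 -0.5 -8. ] y-yaw -92.37 q6 0.64 tilt deg [-0.03 -0.04]
turn about world z 0.02 (tool z = minus)
[ 5.42648805 -0.20599385 -7.240961  ] [ 0.0573849  -1.4334665   0.01250049]
bridge in tool [-9.00000e-04  4.00000e-04 -3.32718e+01] underside above plate 2.2733333016892487
```

apply_moves --delta_rot '[[0, 0, 0], [0, 0, 0], [0, 0, 0], [0, 0, 0], [0, 0, 0]]' --xyz '[[0, 0, 0.04], [0, 0, 0.04], [0, 0, 0.03], [0, 0, 0], [0, 0, 0]]' --hand '[1, 1, 1, 1, 1]'

```text
clock: 13.58
position: [446.1, 296.7, 19.2]
ee_rot: [1.0, -0.021, 0.0, -0.0]
contact_force: [2.9, 0.0, -1.7]
gripper_width: 51.1
grasp_force: 64.0
```

```bash
python3 top.py
```

```text
pos [446.1 296.7  19.2] tool shift [ 0.1 -0.3 -9.8] y-yaw -92.36 q6 0.64 tilt deg [ 0. -0.]
turn about world z 0.01 (tool z = minus)
[ 3.02289759 -0.34943371 -1.53407184] [-0.3057175  -1.00658417  0.02620182]
bridge in tool [ 1.10000e-03  1.90000e-03 -3.33346e+01] underside above plate 0.5153932892644093
```

apply_moves --delta_rot '[[0, 0, 0], [0, 0, 0], [0, 0, 0], [0, 0, 0]]' --xyz '[[0, 0, 0.04], [0, 0, 0.04], [0, 0, 0], [0, 0, 0]]' --hand '[1, 1, 1, 1]'

```text
clock: 13.97
position: [446.1, 296.7, 19.1]
ee_rot: [1.0, -0.02, 0.0, 0.0]
contact_force: [-1.4, -2.8, 12.2]
gripper_width: 50.9
grasp_force: 65.5
```

```bash
python3 top.py
```

```text
pos [446.1 296.7  19.1] tool shift [ 0.  -0.3 -9.9] y-yaw -92.34 q6 0.64 tilt deg [ 0.03 -0.  ]
turn about world z -0.01 (tool z = minus)
[-0.90677829 -2.81494802 12.1823237 ] [-0.77304673  0.17797336 -0.09987053]
bridge in tool [-2.50000e-03  1.80000e-03 -3.33399e+01] underside above plate 0.4866466635705251
```

apply_moves --delta_rot '[[0, 0, 0], [0, 0, 0], [0, 0, 0], [0, 0, 0], [0, 0, 0], [0, 0, 0], [0, 0, 0]]' --xyz '[[0, 0, 0.04], [0, 0, 0.03], [0, 0, 0], [0, 0, 0], [0, 0, -0.04], [0, 0, -0.06], [0, 0, -0.02]]' --hand '[1, 1, 1, 1, 1, 1, 1]'

```text
clock: 14.6
position: [446.1, 296.7, 19.2]
ee_rot: [1.0, -0.021, 0.0, -0.0]
contact_force: [2.9, -1.9, 3.8]
gripper_width: 51.3
grasp_force: 64.4
```

```bash
python3 top.py
```

```text
pos [446.1 296.7  19.2] tool shift [ 0.1 -0.3 -9.8] y-yaw -92.35 q6 0.64 tilt deg [0.02 0.02]
turn about world z 0.0 (tool z = minus)
[ 0.49007865 -2.29733881  9.18870202] [-0.65777567 -0.1549721   0.02729999]
bridge in tool [-2.3000e-03  1.2000e-03 -3.3327e+01] underside above plate 0.47341563904236494
```

apply_moves --delta_rot '[[0, 0, 0], [0, 0, 0], [0, 0, 0], [0, 0, 0], [0, 0, 0], [0, 0, 0], [0, 0, 0], [0, 0, 0], [0, 0, 0], [0, 0, 0], [0, 0, 0], [0, 0, 0], [0, 0, 0], [0, 0, 0], [0, 0, 0], [0, 0, 0], [0, 0, 0]]' --xyz '[[0, 0, 0], [0, 0, 0], [0, 0, 0], [0, 0, 0], [0, 0, 0], [0, 0, 0], [0, 0, -0.2], [0, 0, -0.5], [0, 0, -0.7], [0, 0, -0.8], [0, 0, -0.8], [-0.4, 0, -0.8], [-0.4, 0, -0.8], [-0.4, 0, -0.8], [0, 0, 0], [0, 0, 0], [0, 0, 0]]' --hand '[0.2, -0.2, -0.6, -1, -1, -1, -1, -1, -1, -1, -1, -1, -1, -1, -1, -1, -1]'

```text
clock: 16.07
position: [415.8, 297.8, 153.0]
ee_rot: [1.0, -0.021, -0.0, 0.0]
contact_force: [-0.3, 0.4, 0.3]
gripper_width: 85.3
grasp_force: 0.0
```

Run:
```python
from h import *
p,C=shot("wrist"); save(p,"w_done.png")
ok=np.hypot(C[...,0]-446,C[...,1]-297)<85
print(rect(C,ok&(abs(C[...,1]-297)<45),47,60), rect(C,ok,8,17))
c=C[ok&(C[...,2]>47)&(C[...,2]<60)]; k=np.linalg.lstsq(np.c_[c[:,:2]-[446,297],np.ones(len(c))],c[:,2],rcond=None)[0]; print("top plane",k.round(4))
p,C=shot("top"); save(p,"top_done.png")
print(arm.read_state()["contact_force"])
```

```text
(array([445.4, 297. ,  84.7,  52.2,  -2.1]), 4914, 52.4) (array([443.6, 297.1, 111.6,  80.3,  -2.4]), 4751, 12.4)
top plane [5.90000e-03 1.00000e-03 5.23302e+01]
[0.09657029 0.98232416 0.69639075]
```

View pics/w_done.png

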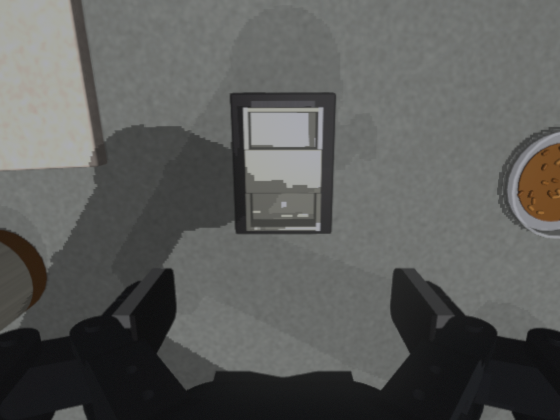

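View pics/top_done.png

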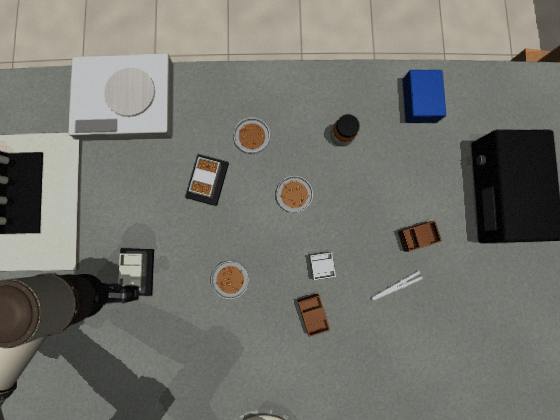

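The wrist view shows the tray on the foot at (243–323, 107–231), inside the plate. The top view shows the bystanders unmoved. The tray's top is at 52.4 mm, against 52 expected. Next I check the small apparent tilt against the plate's.

Run:
```python
from h import *
p,C=shot("wrist")
X=C-[445.4,297,0]; a=np.radians(2.25); x=X[...,0]*np.cos(a)-X[...,1]*np.sin(a); y=X[...,0]*np.sin(a)+X[...,1]*np.cos(a); z=C[...,2]
def st(n,m): print(n,m.sum(),np.median(z[m]).round(2))
t=(z>49)&(z<56)&(abs(y)<25)
st("rim +x",t&(x>38.5)&(x<42)); st("bridge",t&(abs(x)<13)); st("rim -x",t&(x<-38.5)&(x>-42))
q=(z>8)&(z<17)&(abs(y)<36)
st("plate +x",q&(x>45)&(x<52)); st("plate -x",q&(x<-45)&(x>-56))
st("bench +x",(abs(y)<36)&(x>65)&(x<80)); st("bench -x",(abs(y)<36)&(x<-65)&(x>-75))
```

```text
rim +x 317 52.31
bridge 2799 52.45
rim -x 358 52.12
plate +x 959 12.5
plate -x 279 12.5
bench +x 1962 0.37
bench -x 901 0.46
```

```bash
python3 -c "
from bench import arm
print(arm.job_done())"
```

```text
the job is handed in; nothing more can be done
None
```

The long white tray is pressed home on the bare rack foot: upright, its top 40 mm above the plate at both ends to within 0.5 mm. It is released and the gripper is clear; the top view showed nothing else moved, and the job is handed in at about 16 s.

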